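# Load the condiment carousel for dinner

### The arm

A 7-joint arm with a two-finger parallel gripper is mounted at the origin on a cart in front of the work surface, level with it; the furniture and walls round the work are solid. World frame = base frame: x ahead of the robot, y to its left, z up, the work surface at z = 0. Lengths are in mm, angles in rad, forces in N, time in s.
With the tool pointing down it reaches from about 400 to 850 mm from the base axis. Payload 10.4 kg.
Tool frame: the origin (TCP) lies midway between the tips of the shut fingers; the grasp point (between the pads) lies 19 mm behind it; z points along the fingers, y is the line along which they close (so a half turn about z gives the same grasp; the last joint's range is limited). The gripper opens to 87 mm and grips with 3 to 60 N. Pads are 19 mm wide; open, the fingers measure 117 mm over their backs; the gripper's body (75 mm by 190 mm) begins 51 mm behind the grasp point.
Start: joints at [-1.328, 0.332, -0.065, 1.46, 0.022, 1.35, -0.088], TCP at [164.162, 603.078, 222.576] pointing down, gripper open.
Joint ranges: [-2.6, 2.6], [-0.5, 2.12], [-1.47, 1.34], [0.16, 2.42], [-1.27, 4.41], [0.06, 2.06], [-2.6, 2.6]. Speed limits (rad/s): [2.22, 2.22, 2.79, 2.79, 3.14, 3.14, 3.14].

### API

Orientations are given as a rotation vector (axis times angle).
In Python, from workcell import ctrl gives the robot as it stands. Calls block until the motion is done:
- ctrl.move_ptp(position, orientation): joint-space move of the TCP to a pose.
- ctrl.movel(position, rotation=None, speed=150): straight line of the TCP; rotation=None keeps the orientation; speed is the mean speed in mm/s.
- ctrl.goto_joints(angles): joint-space move.
- ctrl.open() and ctrl.grasp(): open the fingers fully, or close them until they stop; the grip force is fixed at half the most.
- ctrl.wait(seconds).
- ctrl.ik(position, orientation): joint angles nearest the present ones, or None.
- ctrl.grab_frame(name): name is "side" or "top" or "wrist"; returns a dict with "image" (480x640x3 uint8, red, green, blue), "fx", "fy", "cx", "cy" (pixels), "k1" (the pictures are not rectified: a ray, as slopes to the right and down, at radius r is drawn at 1 + k1 r^2 times it, then the intrinsics apply), "pose" (4x4, takes a point from camera to world coordinates). Camera axes: x right, y up, looking along -z (the intrinsics and any distortion apply to the point x, -y, -z); pixel columns grow to the right and rows downward; lengths in mm; the calibration is good to about 2 mm. A picture is of the moment at which its call begins. There is no depth.
A pose or a line that the arm cannot do raises ctrl.MotionError and nothing moves.
- ctrl.job_done(): hands the job in; it is judged then, once.
Readings, each from a call of its own:
- ctrl.get_clock(): time.
- ctrl.get_joint_pos(): joint angles.
- ctrl.get_qvel(): joint speeds.
- ctrl.get_tau(): joint torques, N m.
- ctrl.get_position(): TCP position.
- ctrl.get_orientation(): TCP orientation.
- ctrl.get_force(): force on the tool from outside, world axes, zero at the start.
- ctrl.get_wrist_torque(): the same for the moment, N m.
- ctrl.get_gripper_width(): finger opening in mm.
- ctrl.get_finger_force(): force on a finger pad.
Only numpy, scipy, OpenCV 4.12 (cv2) and the standard library are available. Lean on these libraries where they do the work, as an engineer would, in place of code of your own. Each camera call takes 0.05 s, during which the arm holds its last target. There are 200 camera calls.

### The job

Get the table seasonings ready for dinner: stand the wooden pepper mill in the wide dark-wood cup of the condiment carousel, and the salt shaker and the two spice jars each in the cup that matches its cap (grey, yellow, green), upright and right down on the cup floor, set down rather than dropped. The green-capped vitamin jar and the blue-capped jar do not go to the table: leave them standing where they are, and knock nothing over.

Things in the scene. Friction and masses are not known exactly. Their poses are not given: they have to be found in the camera images.
- carousel: Wooden lazy-Susan disc, 196 mm wide; stays put, but turns if a cup is pushed sideways with over 1 N. Origin on the vertical turning axis, 10 mm above worktop; z up. Open round cups, 54 mm from the axis, 3 mm walls: +x dark-brown wood (74 mm inside), +y yellow, -x grey metal, -y green (62 mm inside). Cup floors 15, rims 44, centre knob 32 mm above the origin. Starts turned any way.
- pepper_mill: Tall turned brown-wood pepper mill with a round head and a small steel knob; 170 mm tall, round; foot and body 58 mm wide up to 122 mm, above that a ball head, widest (50 mm, grip there) 141 mm up, knob 12 mm wide from 159 mm. 0.13 to 0.25 kg. Origin: centre of its underside; z up along its axis. Loose; it starts upright on the worktop.
- salt_shaker: Salt shaker: clear glass with white salt and a grey pierced cap; 90 mm tall, round, 44 mm across up to 74 mm, cap 34 mm across above that. 0.07 to 0.14 kg. Origin: centre of its underside; z up along its axis. Loose; it starts upright on the worktop.
- yellow_spice: Slim spice jar with a mustard-yellow cap (green leaf on top) and a green and red label; 96 mm tall, round, 42 mm across. 0.08 to 0.15 kg. Origin: centre of its underside; z up along its axis. Loose; it starts upright on the worktop.
- green_spice: Slim spice jar with a green cap (its top disc olive-brown) and a brown paper label; 105 mm tall, round, 46 mm across. 0.08 to 0.15 kg. Origin: centre of its underside; z up along its axis. Loose; it starts upright on the worktop.
- vitamin_jar: Stout white vitamin jar with a wide dark-green cap; 94 mm tall, 60 mm across, cap 54 mm across. Does not belong in the carousel. Origin: centre of its underside; z up along its axis. Loose; it starts upright on the worktop.
- blue_jar: Brown jar with a ribbed blue cap; 88 mm tall, round, 47 mm across. Does not belong in the carousel. Origin: centre of its underside; z up along its axis. Loose; it starts upright on the worktop.

How it is judged (in metres and radians):
At the end, for the whole second after the job is handed in: Mill, salt, yellow- and green-capped jars each in its own cup: within 13 mm of the cup centre in the carousel's x and y, foot within 6 mm of the cup floor, tilt under 0.12 rad, at rest; carousel still; vitamin and blue-capped jars upright (0.12 rad), within 30 mm of their start (x of pepper_mill in the frame of carousel between 0.041 and 0.067 m and y of pepper_mill in the frame of carousel between -0.013 and 0.013 m and z of pepper_mill in the frame of carousel between 0.009 and 0.021 m and angle between each of pepper_mill, yellow_spice, salt_shaker, green_spice, vitamin_jar, blue_jar's own z axis and vertical below 0.12 rad and linear speed of each of pepper_mill, yellow_spice, salt_shaker, green_spice below 0.02 m/s and x of yellow_spice in the frame of carousel between -0.013 and 0.013 m and y of yellow_spice in the frame of carousel between 0.041 and 0.067 m and z of yellow_spice in the frame of carousel between 0.009 and 0.021 m and x of salt_shaker in the frame of carousel between -0.067 and -0.041 m and y of salt_shaker in the frame of carousel between -0.013 and 0.013 m and z of salt_shaker in the frame of carousel between 0.009 and 0.021 m and x of green_spice in the frame of carousel between -0.013 and 0.013 m and y of green_spice in the frame of carousel between -0.067 and -0.041 m and z of green_spice in the frame of carousel between 0.009 and 0.021 m and angular speed of carousel below 0.05 rad/s and distance of each of vitamin_jar, blue_jar from where it was at the start of the episode below 0.03 m); the robot touches nothing.
It fails at once if a seasoning dropped into the carousel (faster than 0.5 m/s less than 40 mm above the cup floors) ((horizontal distance between pepper_mill and carousel below 0.09 m and z of pepper_mill in the frame of carousel below 0.055 m and linear speed of pepper_mill above 0.5 m/s) or (horizontal distance between yellow_spice and carousel below 0.09 m and z of yellow_spice in the frame of carousel below 0.055 m and linear speed of yellow_spice above 0.5 m/s) or (horizontal distance between salt_shaker and carousel below 0.09 m and z of salt_shaker in the frame of carousel below 0.055 m and linear speed of salt_shaker above 0.5 m/s) or (horizontal distance between green_spice and carousel below 0.09 m and z of green_spice in the frame of carousel below 0.055 m and linear speed of green_spice above 0.5 m/s)).
It fails at once if vitamin jar moved more than 30 mm from where it stood (distance of vitamin_jar from where it was at the start of the episode above 0.03 m).
It fails at once if blue jar moved more than 30 mm from where it stood (distance of blue_jar from where it was at the start of the episode above 0.03 m).
It fails at once if something knocked over (leaning more than 40 degrees) (angle between any of salt_shaker, vitamin_jar, yellow_spice, pepper_mill, green_spice, blue_jar's own z axis and vertical above 0.7 rad).
It also fails if it takes over 99 s, if anything falls off the work surface, if the arm or the gripper's body presses on something with over 40 N, if the wrist force passes 120 N, or if a joint passes its speed limit or range.

## Working session

There is one attempt and no reset: what is moved stays moved. The work goes in short steps, each a Python script; the robot and the scene stay as the last script left them, time stands still between calls to the robot, and variables do not carry over. Pictures are saved under pics/ and viewed, at most 14 in all, crops included, and the job is handed in when it is done.

```bash
ls; mkdir -p pics
python3 - <<'E'
from workcell import ctrl
import cv2,numpy as np
for n in ["top","side"]:
    f=ctrl.grab_frame(n); cv2.imwrite(f"pics/{n}0.png",f["image"][:,:,::-1])
    print(n,{k:f[k] for k in("fx","fy","cx","cy","k1")}); print(np.round(f["pose"],3).tolist())
print(ctrl.get_orientation(),ctrl.get_clock())
E
```

```text
pics
top {'fx': 433.1607214235082, 'fy': 433.1607214235082, 'cx': 320.0263348357088, 'cy': 235.8420005516155, 'k1': -0.02235724796810762}
[[0.022, 0.974, -0.224, 266.458], [-1.0, 0.022, 0.0, -214.292], [0.005, 0.224, 0.975, 874.104], [0.0, 0.0, 0.0, 1.0]]
side {'fx': 540.5047279395842, 'fy': 540.5047279395842, 'cx': 318.6469784902645, 'cy': 239.60045296796818, 'k1': -0.01371823545919286}
[[-1.0, -0.021, 0.019, 464.237], [0.029, -0.821, 0.571, 351.508], [0.004, 0.571, 0.821, 862.275], [0.0, 0.0, 0.0, 1.0]]
[-4.16227030e-01 -3.11377446e+00  1.92212782e-03] 0.1
```

View pics/top0.png

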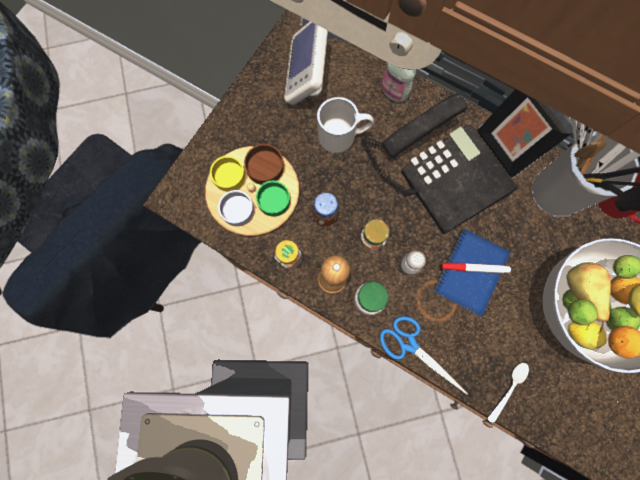

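View pics/side0.png

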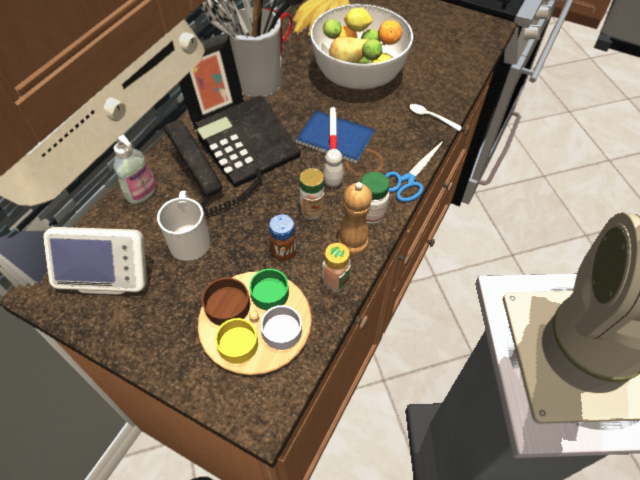

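Top view: carousel centre is about (252,190). Its cups are brown (264,163), yellow (228,173), grey (236,208) and green (274,198). Jars: mill (337,268), yellow (287,250), green_spice (olive top, 376,232), salt (414,260), vitamin (372,296), blue (326,203). The side view shows the same layout. Next I'll segment the cap tops and compare the two views.

```bash
cat > h.py <<'E'
from workcell import ctrl
import cv2,numpy as np
def ray(f,uv):
    K=np.array([[f["fx"],0,f["cx"]],[0,f["fy"],f["cy"]],[0,0,1]])
    p=cv2.undistortPoints(np.array([[uv]],float),K,np.array([f["k1"],0,0,0,0]))[0,0]
    P=np.array(f["pose"]); return P[:3,3],P[:3,:3]@np.array([p[0],-p[1],-1])
def onz(f,uv,z):
    o,d=ray(f,uv); return (o+d*(z-o[2])/d[2])[:2]
def blob(f,seed,r,lo,hi):
    """ellipse centre of the HSV-mask blob nearest the seed"""
    hsv=cv2.cvtColor(f["image"],cv2.COLOR_RGB2HSV)
    m=cv2.inRange(hsv,np.array(lo),np.array(hi)); w=np.zeros_like(m); cv2.circle(w,seed,r,255,-1); m&=w
    m=cv2.morphologyEx(m,cv2.MORPH_CLOSE,np.ones((5,5)))
    cs=cv2.findContours(m,cv2.RETR_EXTERNAL,cv2.CHAIN_APPROX_NONE)[0]
    c=cv2.convexHull(max(cs,key=cv2.contourArea)); return cv2.fitEllipse(c),c
E
python3 - <<'E'
from h import *
for n,(x0,y0,x1,y1) in {"top":(200,140,440,320),"side":(190,140,410,380)}.items():
    f=ctrl.grab_frame(n); im=f["image"]; hsv=cv2.cvtColor(im,cv2.COLOR_RGB2HSV)
    pts={"top":dict(y=(283,246),ol=(376,231),salt=(414,258),mill=(337,262),vit=(372,294),blue=(326,202),br=(264,163),ye=(228,173),gy=(236,208),gr=(274,198),disc=(252,225)),
     "side":dict(y=(330,250),ol=(312,178),salt=(334,157),mill=(358,196),vit=(375,183),blue=(281,226),br=(227,302),ye=(236,342),gy=(281,330),gr=(268,290),disc=(255,360))}[n]
    print(n,{k:hsv[v[1],v[0]].tolist() for k,v in pts.items()})
    s=3.3 if n=="top" else 2.5
    cv2.imwrite(f"pics/{n}c.png",cv2.resize(im[y0:y1,x0:x1,::-1],None,fx=s,fy=s,interpolation=cv2.INTER_CUBIC))
E
```

```text
top {'y': [25, 164, 239], 'ol': [23, 145, 176], 'salt': [90, 3, 241], 'mill': [18, 132, 237], 'vit': [65, 114, 146], 'blue': [109, 59, 234], 'br': [10, 152, 146], 'ye': [30, 164, 241], 'gy': [107, 7, 246], 'gr': [67, 144, 225], 'disc': [24, 91, 239]}
side {'y': [31, 137, 216], 'ol': [20, 154, 202], 'salt': [30, 6, 252], 'mill': [22, 116, 252], 'vit': [64, 114, 143], 'blue': [107, 35, 238], 'br': [11, 161, 149], 'ye': [30, 151, 253], 'gy': [120, 1, 254], 'gr': [65, 152, 230], 'disc': [26, 85, 252]}
```

View pics/topc.png

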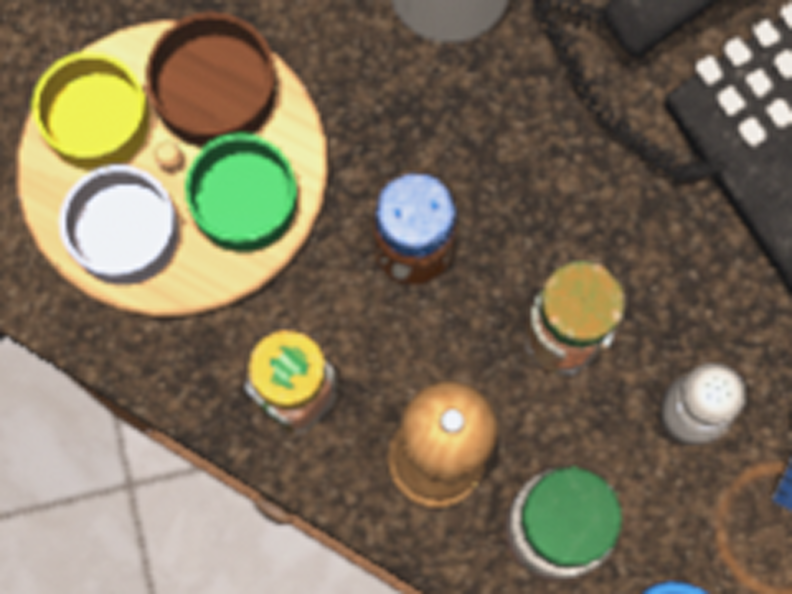

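View pics/sidec.png

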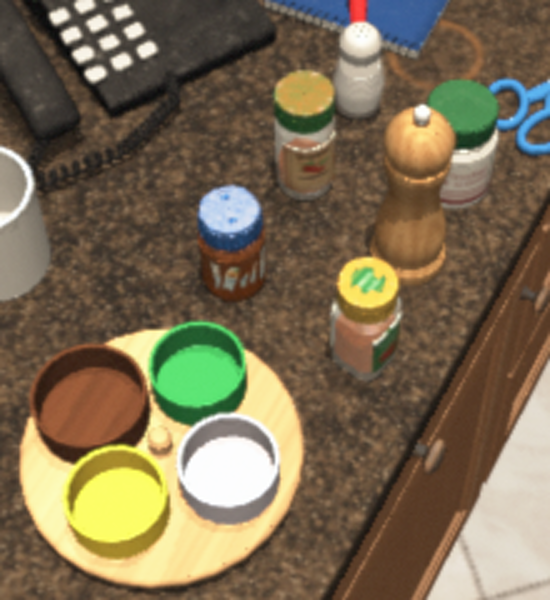

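Crops: cap and rim centres are clear in both views. In the top crop the mill knob is at (452,420), olive top (583,302), yellow top (287,369) and salt (720,388). Next I triangulate these points and check them against the known heights.

Run:
```python
from h import *
import json
T=dict(blue=(416,212),green=(583,302),yellow=(287,369),mill=(452,420),salt=(720,386),vit=(571,516),c_br=(212,76),c_ye=(90,107),c_gy=(119,224),c_gr=(242,191),knob=(170,156))
S=dict(blue=(231,213),green=(305,95),yellow=(368,281),mill=(422,114),salt=(360,38),vit=(463,108),c_br=(91,397),c_ye=(117,495),c_gy=(229,462),c_gr=(198,366),knob=(160,438))
Z=dict(blue=88,green=105,yellow=96,mill=167,salt=89,vit=94,c_br=54,c_ye=54,c_gy=54,c_gr=54,knob=40)
ft,fs=ctrl.grab_frame("top"),ctrl.grab_frame("side"); out={}
for k in T:
    a=(200+T[k][0]/3.3-.5,140+T[k][1]/3.3-.5); b=(190+S[k][0]/2.5-.5,140+S[k][1]/2.5-.5)
    (o1,d1),(o2,d2)=ray(ft,a),ray(fs,b)
    s=np.linalg.lstsq(np.c_[d1,-d2],o2-o1,rcond=None)[0]; p=(o1+s[0]*d1+o2+s[1]*d2)/2; g=np.linalg.norm(o1+s[0]*d1-o2-s[1]*d2)
    A,B=onz(ft,a,Z[k]),onz(fs,b,Z[k]); out[k]=((A+B)/2).tolist()
    print(k,"tri",p.round(1),"gap",g.round(1),"top",A.round(1),"side",B.round(1),"r",np.hypot(*out[k]).round())
json.dump(out,open("pos.json","w"))
c=np.mean([out[k] for k in("c_br","c_ye","c_gy","c_gr")],0); print("centre",c.round(1))
for i,k in enumerate(("c_br","c_ye","c_gy","c_gr")):
    d=np.array(out[k])-c; print(k,np.hypot(*d).round(1),np.degrees(np.arctan2(d[1],d[0])-i*np.pi/2).round(1))
```

```text
blue tri [ 510.8 -223.8   83.8] gap 0.3 top [ 509.6 -223.8] side [ 510.4 -220.6] r 556.0
green tri [ 455.4 -317.5  102.5] gap 0.5 top [ 454.5 -317.1] side [ 455.6 -315.4] r 554.0
yellow tri [ 415.5 -154.2   96.4] gap 1.6 top [ 414.8 -154. ] side [ 416.2 -154.8] r 443.0
mill tri [ 377.5 -242.9  165.7] gap 0.3 top [ 377.2 -242.8] side [ 377.8 -241.9] r 449.0
salt tri [ 412. -397.   80.] gap 3.3 top [ 411.9 -395.5] side [ 411.1 -387.5] r 568.0
vit tri [ 337.4 -311.4   91.6] gap 0.4 top [ 337.4 -311.2] side [ 337.6 -309.3] r 458.0
c_br tri [606.8 -96.8  47.9] gap 0.1 top [604.3 -97.6] side [605.6 -93.4] r 612.0
c_ye tri [584.5 -23.2  49. ] gap 0.3 top [582.4 -24.3] side [583.9 -20.9] r 584.0
c_gy tri [511.4 -45.7  46.9] gap 1.5 top [508.6 -46.9] side [511.7 -42.5] r 512.0
c_gr tri [ 533.6 -118.9   47.8] gap 1.4 top [ 530.9 -119.4] side [ 533.8 -115.6] r 545.0
knob tri [559.7 -71.5  33.5] gap 0.9 top [557.  -72.5] side [559.3 -68.4] r 563.0
centre [557.7 -70.1]
c_br 53.7 -28.2
c_ye 53.9 -28.2
c_gy 53.9 -28.1
c_gr 53.8 -388.1
```

Measurements agree to about 3 mm. The four cups lie 53.8 mm from the centre (557.7,-70.1), turned -28.1°. Salt is the least certain, because its cap is domed. Salt goes first, with the mill last so it never gets in the gripper's way.

```bash
cat >> h.py <<'E'
from scipy.spatial.transform import Rotation as Rn
C=np.array([557.7,-70.1]); TH=np.radians(-28.1)
def cup(i): t=TH+i*np.pi/2; return C+54*np.array([np.cos(t),np.sin(t)])
HI=290
def rot(a,p):
    """tool-down rotvec closing along angle a (deg); half-turn with least joint motion"""
    q0=np.array(ctrl.get_joint_pos()); best=None
    for k in(0,180):
        t=np.radians(a+k); y=np.array([np.cos(t),np.sin(t),0]); z=np.array([0,0,-1.])
        r=Rn.from_matrix(np.c_[np.cross(y,z),y,z]).as_rotvec(); q=ctrl.ik(p,r)
        if q is not None:
            m=np.abs(np.array(q)-q0).max()
            if best is None or m<best[0]: best=(m,r)
    return best[1]
def at(xy,a,z):
    p=[*xy,HI]; ctrl.move_ptp(p,rot(a,p))
def pick(xy,a,h):           # h: grasp height above foot
    at(xy,a,HI); z=h-19
    ctrl.movel([*xy,z+30],speed=200); ctrl.movel([*xy,z],speed=80)
    ctrl.grasp(); print("grip",ctrl.get_gripper_width(),ctrl.get_finger_force(),ctrl.get_position())
    ctrl.movel([*xy,z+15],speed=60); ctrl.movel([*xy,HI],speed=200)
    print("lifted",ctrl.get_gripper_width(),"t",ctrl.get_clock())
def place(xy,a,h,foot=26):
    at(xy,a,HI); z=h-19+foot
    f0=np.array(ctrl.get_force()); ctrl.movel([*xy,z+40],speed=200); ctrl.movel([*xy,z],speed=50)
    print("at",ctrl.get_position(),"dF",np.array(ctrl.get_force())-f0)
def release():
    ctrl.open(); p=ctrl.get_position(); ctrl.movel([p[0],p[1],p[2]+40],speed=80); ctrl.movel([p[0],p[1],HI],speed=250)
    print("t",ctrl.get_clock())
def snap(n,name,box,s):
    f=ctrl.grab_frame(n); x0,y0,x1,y1=box
    cv2.imwrite(f"pics/{name}.png",cv2.resize(f["image"][y0:y1,x0:x1,::-1],None,fx=s,fy=s,interpolation=cv2.INTER_CUBIC))
E
python3 - <<'E'
from h import *
try: pick([412,-395],0,60)
finally: print(ctrl.get_position(),ctrl.get_clock())
place(cup(2),-28.1,60)
snap("side","salt1",(150,120,450,400),2); snap("top","salt1t",(180,120,440,320),3)
E
```

```text
grip 37.56634936894734 29.63664952752879 [ 411.87305485 -395.02183126   40.98160975]
lifted 36.96658875718123 t 8.25
[ 411.70270179 -394.60102001  288.94448724] 8.25
at [510.2643481  -44.69936157  67.21500551] dF [-0.85729813  1.04718486  0.21921845]
```

View pics/salt1.png

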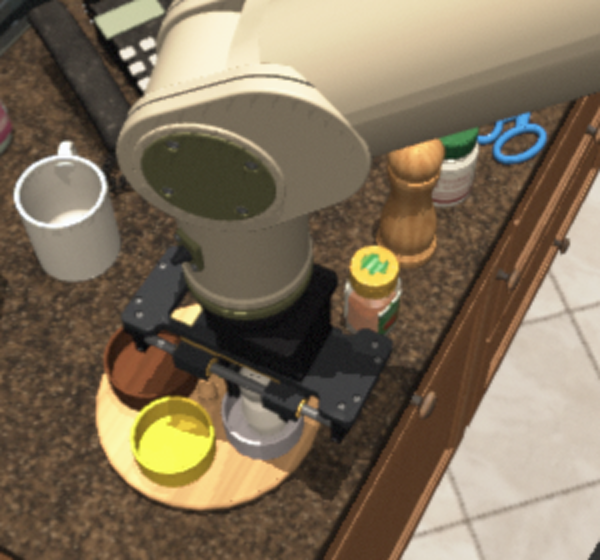

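The salt is inside the grey cup and looks upright. The 37.5 mm grip width suggests the shaker tapers or is held off-centre, so I'll check with the wrist camera before releasing.

Run:
```python
from h import *
snap("wrist","w1",(0,0,640,480),1.2)
f=ctrl.grab_frame("wrist"); print(np.round(f["pose"],2).tolist(),f["fx"])
```

```text
[[0.88, 0.45, 0.12, 543.14], [-0.47, 0.85, 0.23, 17.81], [-0.0, -0.26, 0.97, 228.5], [0.0, 0.0, 0.0, 1.0]] 369.83704038038053
```

View pics/w1.png

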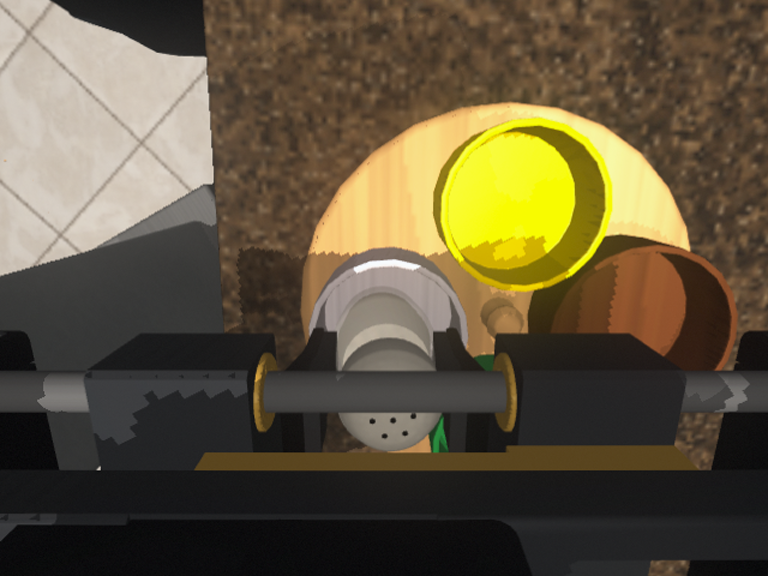

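The shaker is tapered and sits upright inside the grey cup. I'll cast the cap (holes centre at about (392,418)/1.2) and the near foot edge (383,292)/1.2 to get the tangential offset.

Run:
```python
from h import *
f=ctrl.grab_frame("wrist"); c=cup(2); tcp=ctrl.get_position()[:2]
t=np.array([-np.sin(TH),np.cos(TH)]); r=np.array([np.cos(TH),np.sin(TH)])
for n,uv,z in[("holes",(392,418),114),("cap bottom pix",(392,450),108),("foot edge",(383,292),26),("foot/shoulder z60",(383,292),60),("cup rim outer",(385,249),54),("rim inner",(385,262),54),("rim left",(314,330),54),("rim right",(466,330),54)]:
    p=onz(f,np.array(uv)/1.2,z)-c; print(n,"tang",(p@t).round(1),"rad",(p@r).round(1))
```

```text
holes tang 0.1 rad 1.9
cap bottom pix tang -14.9 rad 2.1
foot edge tang 13.1 rad -1.1
foot/shoulder z60 tang 22.8 rad -1.0
cup rim outer tang 38.9 rad -0.2
rim inner tang 33.6 rad -0.2
rim left tang 4.5 rad -29.9
rim right tang 4.6 rad 33.8
```

Relative to the cup seen in the same view, the salt is within about 4 mm tangentially and 0 mm radially, which is inside tolerance. I'll release it and go for yellow.

Run:
```python
from h import *
release()
pick([415.5,-154.3],-23,70)
snap("top","after_salt",(180,120,440,320),3)
place(cup(1),61.9,70,25.5)
snap("wrist","w2",(0,0,640,480),1.2)
```

```text
t 14.475
grip 43.961163918684065 29.999964768067002 [ 415.50437941 -154.29599964   51.00276859]
lifted 44.05884152769088 t 19.2917
at [583.19149699 -22.52322006  76.47980318] dF [ 0.27437617 -0.90585872  0.12281867]
```

View pics/w2.png

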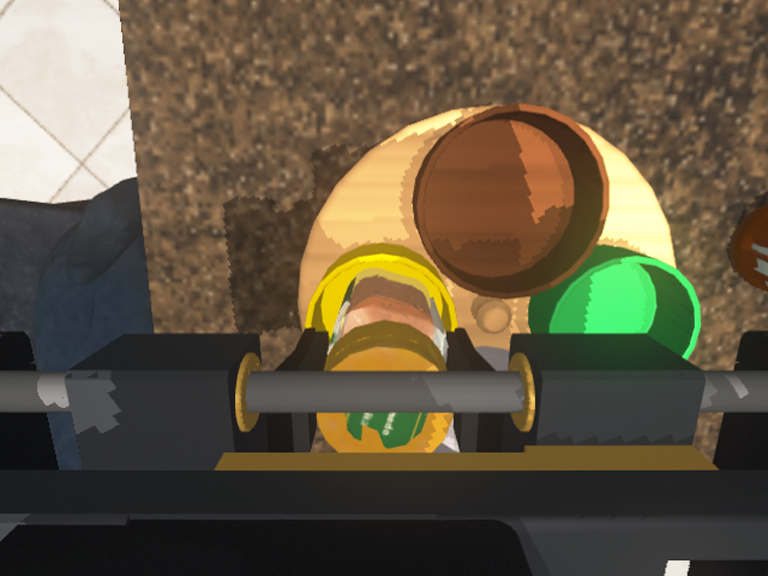

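Yellow jar is seated inside the yellow cup, centred about as well as the salt. Releasing it, picking green, and looking at the carousel again from above.

Run:
```python
from h import *
release()
pick([455.2,-316.5],46,75)
snap("top","after_y",(180,120,440,320),3)
snap("side","after_ys",(150,120,450,400),2)
```

```text
t 25.2667
grip 44.9488272031892 29.99686742783524 [ 455.22029827 -316.48438043   56.01270511]
lifted 44.85246351261153 t 30.6
```

View pics/after_ys.png

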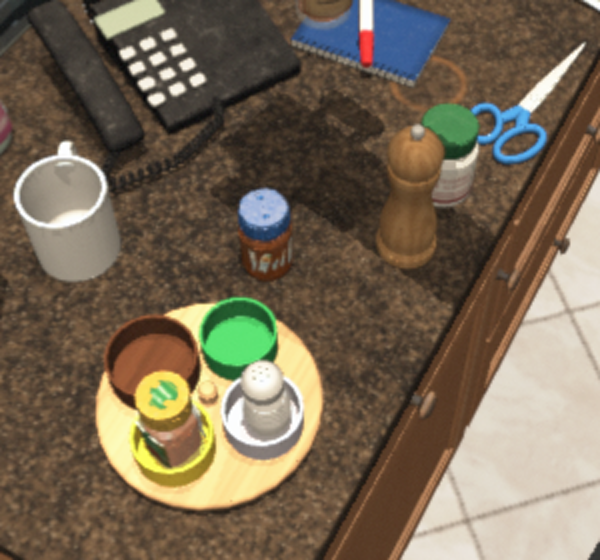

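View pics/after_y.png

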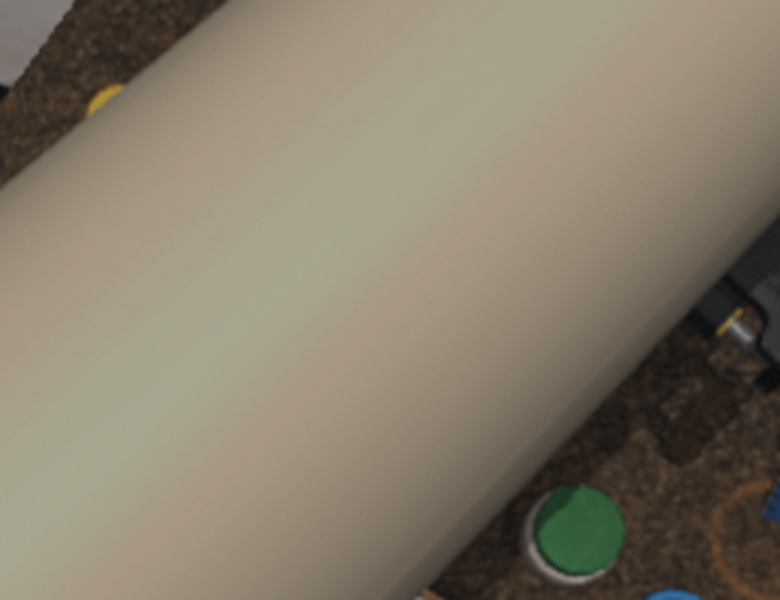

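Side view: salt and yellow stand in their cups. The green cup at (239,332) and brown cup at (153,357) in the crop match their original pixels, so the carousel hasn't turned. Placing green, then lifting the mill.

Run:
```python
from h import *
place(cup(3),61.9,75,25.5)
release()
pick([377.5,-242.6],0,141)
snap("side","after_g",(150,120,450,400),2)
```

```text
at [ 532.30551096 -117.84330693   81.55315412] dF [ 1.69378798  1.62162981 -0.57711304]
t 35.9417Traceback (most recent call last):
  File "<stdin>", line 4, in <module>
  File "h.py", line 34, in pick
    ctrl.movel([*xy,z+30],speed=200); ctrl.movel([*xy,z],speed=80)
                                      ~~~~~~~~~~^^^^^^^^^^^^^^^^^^
workcell.MotionError: the arm cannot follow that straight line within its joint ranges
```

Run:
```python
from h import *
snap("side","after_g",(150,120,450,400),2)
print(np.round(ctrl.get_joint_pos(),2),ctrl.get_position())
for a in range(-180,180,20):
    t=np.radians(a); y=np.array([np.cos(t),np.sin(t),0]); z=np.array([0,0,-1.]); r=Rn.from_matrix(np.c_[np.cross(y,z),y,z]).as_rotvec()
    for h in(122,270):
        q=ctrl.ik([377.5,-242.6,h],r); print(a,h,None if q is None else np.round(q,2))
```

```text
[-1.02 -0.44  1.29  2.04  0.45  1.26  0.1 ] [ 378.19785628 -242.79467151  153.00066813]
-180 122 None
-180 270 [ 1.68 -0.07 -1.13  1.78 -0.07  1.4  -2.58]
-160 122 [-0.81 -0.05  1.3   2.08  0.05  1.08 -2.34]
-160 270 [-0.4  -0.19  0.79  1.86  0.13  1.42 -2.44]
-140 122 [-0.8  -0.05  1.29  2.08  0.05  1.08 -1.98]
-140 270 [-0.44 -0.2   0.82  1.86  0.14  1.42 -2.1 ]
-120 122 [-0.81 -0.05  1.29  2.08  0.05  1.08 -1.64]
-120 270 [-0.49 -0.21  0.85  1.86  0.16  1.43 -1.76]
-100 122 [-0.85 -0.06  1.33  2.08  0.07  1.08 -1.3 ]
-100 270 [-0.55 -0.23  0.9   1.86  0.18  1.43 -1.44]
-80 122 [-0.25  0.    0.73  2.06 -0.    1.08 -0.91]
-80 270 [-0.61 -0.26  0.94  1.86  0.21  1.44 -1.11]
-60 122 [-0.44 -0.01  0.93  2.07  0.01  1.08 -0.56]
-60 270 [-0.63 -0.27  0.95  1.86  0.22  1.44 -0.77]
-40 122 [-0.66 -0.02  1.15  2.07  0.02  1.08 -0.22]
-40 270 [-0.69 -0.3   0.99  1.86  0.25  1.45 -0.45]
-20 122 [-0.66 -0.02  1.15  2.07  0.02  1.08  0.13]
-20 270 [-0.78 -0.35  1.04  1.86  0.3   1.47 -0.15]
0 122 [-0.66 -0.02  1.15  2.07  0.02  1.08  0.48]
0 270 [-0.85 -0.41  1.07  1.86  0.36  1.49  0.15]
20 122 [-0.66 -0.02  1.15  2.07  0.02  1.08  0.83]
20 270 [-0.88 -0.44  1.08  1.86  0.39  1.5   0.47]
40 122 [-0.66 -0.02  1.15  2.07  0.02  1.08  1.18]
40 270 [-0.91 -0.47  1.08  1.86  0.41  1.52  0.79]
60 122 [ 0.34  0.03  0.13  2.04 -0.    1.08  1.52]
60 270 [-0.76 -0.34  1.03  1.86  0.29  1.46  1.26]
80 122 [ 0.73  0.05 -0.26  2.02  0.01  1.08  1.85]
80 270 [-0.76 -0.34  1.03  1.86  0.29  1.46  1.6 ]
100 122 [ 0.93  0.06 -0.47  2.01  0.03  1.08  2.19]
100 270 [-0.76 -0.34  1.03  1.86  0.29  1.46  1.95]
120 122 [ 1.31  0.1  -0.87  1.99  0.09  1.08  2.5 ]
120 270 [-0.76 -0.34  1.03  1.86  0.29  1.46  2.3 ]
140 122 None
140 270 None
160 122 None
160 270 [ 2.26 -0.45 -1.39  1.77 -0.44  1.47 -2.55]
```

View pics/after_g.png

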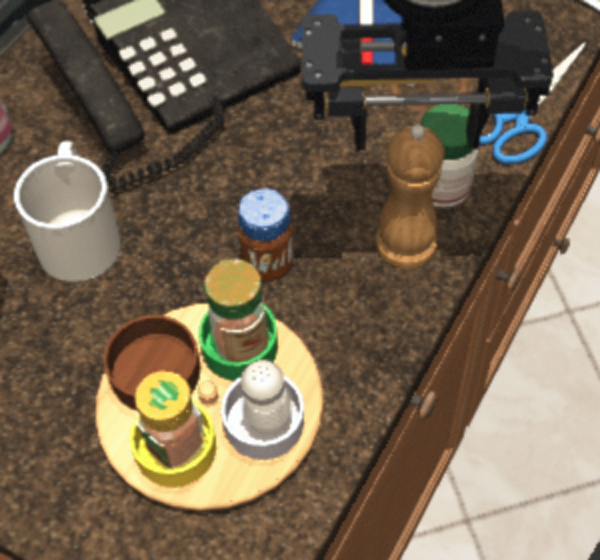

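Green stands in the green cup, and the mill and the others are undisturbed. The arm drifted to an awkward elbow posture, so I'll go up and take a neutral elbow before picking the mill at a 60° yaw.

Run:
```python
from h import *
p=ctrl.get_position(); ctrl.movel([p[0],p[1],HI],speed=200)
ctrl.goto_joints([0.5,0.15,0,1.46,0.02,1.53,1.5])
print(ctrl.get_position())
pick([377.5,-242.6],60,141)
print(np.round(ctrl.get_joint_pos(),2))
f=ctrl.grab_frame("side"); snap("side","mill1",(150,60,450,360),2)
```

```text
[ 463.96408784 -312.9163294   331.13828563]
grip 47.14503451881204 29.98357598815346 [ 377.6477961  -242.45377552  122.06045933]
lifted 46.94639629667018 t 44.975
[ 0.5  -0.09 -0.03  1.79 -0.    1.44  1.52]
```

View pics/mill1.png

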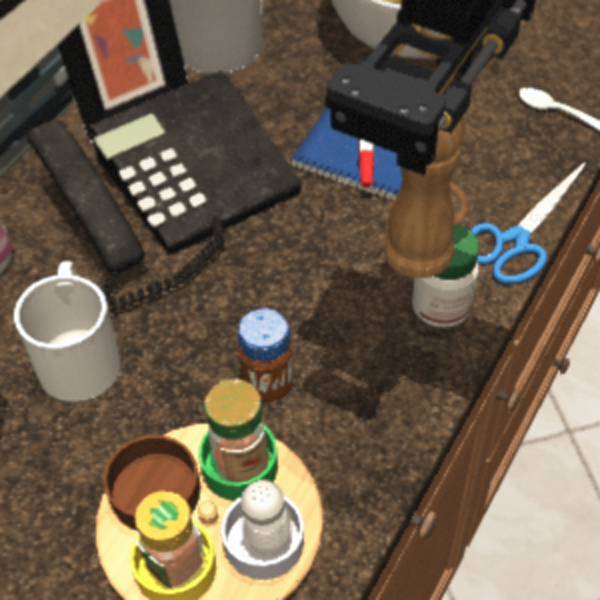

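The mill is held upright at the head. Placing it in the brown cup, then releasing and backing off.

Run:
```python
from h import *
place(cup(0),60,141,25.5)
release()
ctrl.goto_joints([-1.0,0.15,0,1.46,0.02,1.53,0])
ctrl.wait(0.3); print(ctrl.get_clock(),ctrl.get_position())
snap("side","fin_s",(150,120,450,400),2); snap("top","fin_t",(190,120,440,320),3.2)
```

```text
at [605.39268791 -95.52712207 147.60793121] dF [-1.71829011 -0.17652651  0.47843059]
t 49.875
52.3167 [345.73946414 440.18358895 330.7036427 ]
```

View pics/fin_s.png

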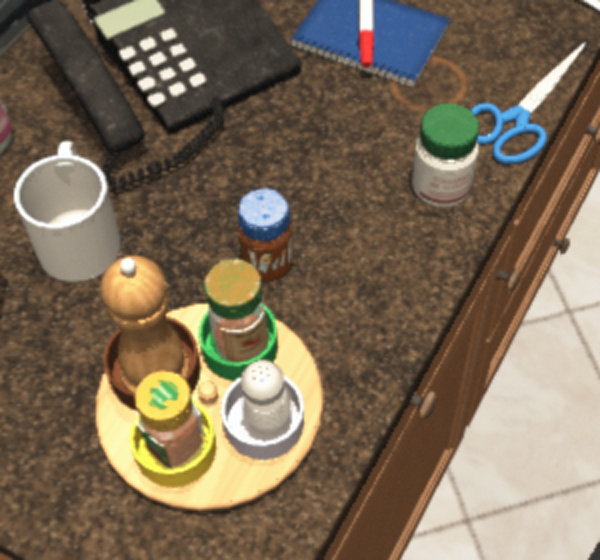

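View pics/fin_t.png

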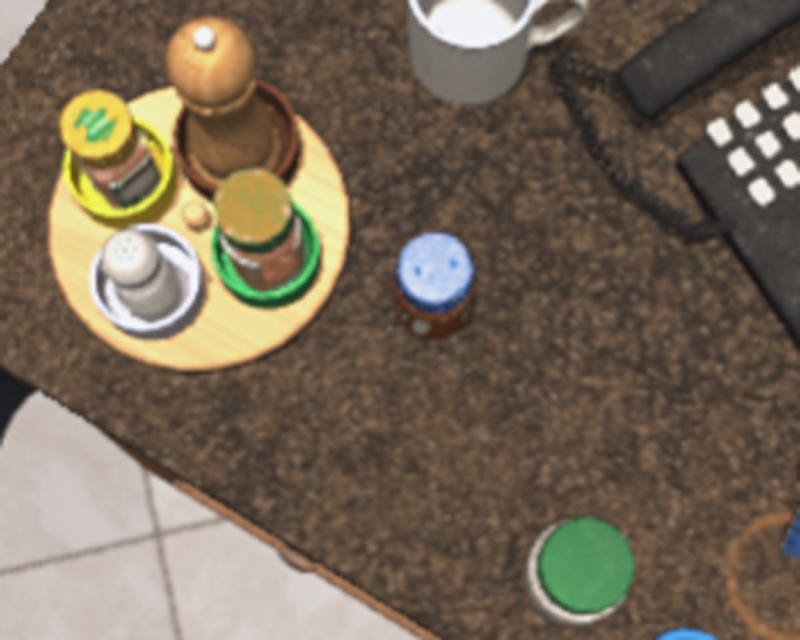

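All four stand in their own cups; vitamin and blue jars look unmoved. One numeric check of the cap centres and cups before handing in.

Run:
```python
from h import *
f,s=ctrl.grab_frame("top"),ctrl.grab_frame("side")
R=np.array([[np.cos(TH),np.sin(TH)],[-np.sin(TH),np.cos(TH)]])
for n,a,b,z in[("mill",(205,38),(128,266),192),("yellow",(96,121),(164,396),121),("salt",(124,249),(263,373),112),("green",(254,202),(233,283),130),("greencup",(266,248),(239,332),54),("greycup",(146,280),(262,412),54),("blue",(436,266),(265,213),88),("vit",(586,564),(450,129),94)]:
    A=onz(f,(190+a[0]/3.2-.5,120+a[1]/3.2-.5),z); B=onz(s,(150+b[0]/2-.5,120+b[1]/2-.5),z)
    print(n,"world",A.round(1),B.round(1),"carousel",(R@(A-C)).round(1),(R@(B-C)).round(1))
```

```text
mill world [604.  -96.9] [605.2 -95.1] carousel [53.5 -1.8] [53.7  0.3]
yellow world [585.2 -24.2] [583.2 -23.2] carousel [ 2.7 53.4] [ 0.4 53.4]
salt world [510.5 -44. ] [508.8 -45.6] carousel [-53.9   0.8] [-54.7  -1.4]
green world [ 534.3 -119.8] [ 532.7 -117.8] carousel [  2.7 -54.8] [  0.4 -53.9]
greencup world [ 531.7 -119. ] [ 533.3 -116.4] carousel [  0.1 -55.4] [  0.3 -52.4]
greycup world [509.4 -46. ] [512.7 -40.4] carousel [-54.   -1.5] [-53.7   5. ]
blue world [ 511.9 -224.1] [ 510.2 -217.7] carousel [  32.1 -157.4] [  27.6 -152.6]
vit world [ 337.6 -311.3] [ 338.3 -306.1] carousel [ -80.5 -316.5] [ -82.4 -311.5]
```

All are within about 3 mm, with the caps directly over the cup centres. Handing in.

```bash
python3 -c "
from workcell import ctrl
print(ctrl.job_done())"
```

```text
the job is handed in; nothing more can be done
None
```

I handed the job in at about 52 s with the mill, salt, yellow and green jars upright in their matching cups, caps within about 3 mm of the cup centres, and the vitamin and blue jars still standing where they were; the verdict was not shown.

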